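# Fit a marking die and raise the insole press

## Task

Set the smaller of the two loose marking dies, brass face down, into the open pocket in the arm of the insole-marking press and swing the locking lever shut across it as far as it goes. Then pull the spring latch at the arm's nose sideways to free the arm, lift the arm off its ball and finish holding it raised and still, the nose about 100 mm up, so that an insole can be slipped under: do not let go. Leave everything else on the bench where it is.

Things in the scene. Friction and masses are not known exactly. Their poses are not given: they have to be found in the camera images.
- die_mid (a point): smaller marking die, loose: aluminium block 50 (its x) x 36 (y) mm, 58 tall, standing on a brass face 36 x 22 x 8 mm stepped in 7 mm all round (the 50 x 36 body is the upper 50 mm). Point: its centre, 29 mm above its underside; z up. Either way round is right. About 0.24 kg. Stands left or right of the press; may have changed places with the wide die or the tin
- wide_die_mid (a point): larger die of the same make, 78 x 46 mm, 58 tall, too big for the pocket; leave it. Point: its centre, 29 mm up; x along the 78 mm side
- pocket (a point): centre of the floor ledge of the die pocket in the arm, 44 mm above the bench (arm down), 95 mm behind the ball. Steel frame, inside 53 (x) x 39 (y) mm, 22 deep, mouth bevelled 3 mm, outside 86 x 62. x to the hinge, y to the latch's side, z up, tilts with the arm. The brass face goes through the floor: a seated die has its underside 8 mm below this point, centre 21 above, top 50 above, 28 proud of the rim
- press_lever (a joint): locking lever, rad: level flat bar on an upright pivot beside the pocket; friction (about 0.7 N at the knob) keeps it where left. 0 = open, pointing to the hinge and 0.35 outward to -y; 1.92 = shut at its stop, square across the die towards +y. Starts at 0 to 0.4. Bar 13 mm wide, 8 thick, passes 1.5 mm above a seated die and strikes one that is not down
- lever_knob (a point): centre of the upright round black knob on the lever's end: 16 mm diameter, from 12 mm below to 12 mm above this point (below it the bar); 71.5 mm above the pocket point, 92 mm from the pivot axis
- lever_pivot (a point): on the lever's upright pivot axis, half-way up the bar, 42 mm to -y of the pocket's centre; axes as the pocket's. A rest post for the shut lever stands 38 mm to +y of the pocket's centre; both posts reach 50 mm above the pocket point. The pocket's x sides are free for fingers
- press_latch (a joint): spring latch at the nose, m: 0 = sprung home, tooth hooked under the ball; grows as the tab is pulled away from the nose to +y of the press, to 0.016 (stop). Clear of the ball from 0.006 on. The spring pulls back with 4 N at 0, 10 N at 0.016; let go, it springs home
- latch_tab (a point): thumb tab of the latch: upright steel plate 10 mm thick (y), 24 wide (x), its top 12 mm above this point. Point: middle of the plate, 115 mm above the bench (arm down), 53 mm to +y of the ball's centre and 28 mm clear of the nose block (top 93 mm); only a thin rod (top 87 mm) between. Carried by the arm: lifting the tab lifts the arm. x to the hinge, y the way it is pulled, z up
- press_hinge (a joint): angle of the press arm, rad: 0 = down and level, grows as the nose rises (stop 1.1). No spring or stay: let go, it falls. Lifting at the nose takes 5 to 9 N. Latched, it has about 2 mm of play at the nose
- hinge_pin (a point): middle of the hinge pin at the rear of the arm, 62 mm above the bench, 280 mm behind the ball. The arm turns about this frame's y axis (level, across the press): a positive turn raises the nose
- socket (a point): centre of the socket under the arm's nose; on the ball's centre while the arm is down
- ball (a point): centre of the fixed 32 mm ball on a stud at the front of the press base, 56 mm above the bench; axes of the press: x to the hinge, y to the latch tab, z up. The base (360 x 130 mm) is bolted down, its nose end towards the robot
- press_arm: hinged arm of the press with all it carries (pocket frame, nose, latch, lever), about 0.8 kg; origin on the hinge pin, x away from the nose
- glue_tin: bystander, tin 72 mm across, 85 tall, origin under its middle
- paste_jar: bystander, glass jar with red lid, 68 mm across, 85 tall, origin under its middle
- hammer: bystander, hammer 260 mm long, lying
- awl: bystander, wood-handled awl 170 mm long, lying
- last: bystander, olive plastic shoe last 265 mm long, 100 tall
- nail_tray: bystander, cardboard tray of tacks 160 x 115 x 32 mm
- insoles: bystander, stack of insoles 260 mm long, 24 tall
Mind the look-alikes: they are no part of the job. Leave any brown or pink look-alike of the part that bears die_mid alone.

How it is judged:
By the outcome, as a careful person would: the job done as asked, in the order asked, and still so for the second after the job is handed in, while the arm keeps its last pose, push and grip.
It also fails if it takes over 72 s, if anything falls off the work surface, if the arm or the gripper's body presses on something with over 40 N, if the wrist force passes 120 N, or if a joint passes its speed limit or range.

## Robot

A 6-joint arm with a two-finger parallel gripper is mounted at the origin on the work surface. World frame = base frame: x ahead of the robot, y to its left, z up, the work surface at z = 0. Lengths are in m, angles in degrees, forces in N, time in s.
With the tool pointing down it reaches from about 0.3 to 0.75 m from the base axis. Payload 8.5 kg.
Tool frame: the origin (TCP) lies between the finger pads; the fingertips stand 25 mm ahead of it and the grasp point (between the pads) lies 6 mm ahead of it; z points along the fingers, y is the direction in which the jaws open and shut (so a half turn about z gives the same grasp; the last joint's range is limited). The gripper opens to 85 mm and grips with 20 to 120 N. Pads are 22 mm wide; open, the fingers measure 114 mm over their backs; the gripper's body (76 mm by 85 mm) begins 54 mm behind the grasp point. The pads swing forward as they close: fully open they stand 13 mm farther back than shut.
Start: joints at [56.992, 21.807, 74.336, -0, 83.858, -12.336], TCP at [0.194, 0.515, 0.256] pointing down, gripper open.
Joint ranges: [-178.18, 178.18], [-50.72, 133.34], [12.68, 142.11], [-81.47, 261.47], [9.98, 163.14], [-165.26, 165.26]. Speed limits (degrees/s): [136.94, 136.94, 180, 180, 180, 180].

## Interface

Orientations are given as a 3x3 rotation matrix whose columns are the frame's x, y, z axes.
In Python, from station import bot gives the robot as it stands.
- The arm moves only by the tool arm_command, never from a script. Its argument "targets" is one flat list of numbers, 5 for each row, row after row: the closure in counts, from 0 (fully open) to 255 (shut), then the shift along the world's x, y, z in cm, then the turn about the world's z in degrees. A call has 1 to 8 rows; each row is the pose to reach, as a shift and turn from the pose measured when the call began; what a row does not reach only later rows make up. A row lasts 1/8 s, in which the tool goes at most 62.5 mm and 10.7 degrees, less where a joint would pass 70% of its speed; a pose out of reach is approached as far as the arm can. A call with a gripper value outside its range is refused whole. The fingers move at their own pace and stop on an object; the grip force is fixed at half the most. Time passes only in rows, so rows that repeat a pose let the fingers close. It gives the time, the measured TCP pose, the force and the opening at its end, in the units of the state.
- bot.get_obs(): the state, without advancing time (a new reading comes with each control period).
- bot.camera(name): name is "scene" or "top"; returns a dict with "img" (420x560x3 uint8, blue, green, red), "mtx" (3x3 intrinsics, pixels), "k1" (the pictures are not rectified: a ray, as slopes to the right and down, at radius r is drawn at 1 + k1 r^2 times it, then the intrinsics apply), "R" (3x3) and "t" (3): a world point X has camera coordinates R X + t. Camera axes: x right, y down, z forward; pixel columns grow to the right and rows downward; lengths in m; the calibration is good to about 2 mm. A picture is of the moment at which its call begins. There is no depth.
- bot.sign_off(): hands the job in, once; it reports no verdict.
The state is a dict: "t": time; "joint_pos": joint angles; "dq": joint speeds; "effort": joint torques, N m; "position": TCP position; "tcp_rot": TCP orientation; "contact_force": force on the tool from outside, world axes, zero at the start; "ft_torque": the same for the moment, N m; "finger_gap": finger opening in m.
Only numpy, scipy, OpenCV 4.12 (cv2) and the standard library are available. Lean on these libraries where they do the work, as an engineer would, in place of code of your own. Each camera call takes 0.05 s, during which the arm holds its last target. There are 200 camera calls.

## Working session

There is one attempt and no reset: what is moved stays moved. The work goes in short steps, Python scripts to look and compute and a tool call to move; the robot and the scene stay as the last step left them, time stands still between calls to the robot, and variables do not carry over. Pictures are saved under pics/ and viewed, about 8 in all and at most 12, crops included, and the job is handed in when it is done.

Besides the shell and the picture viewer there is one more tool, called as name(argument=value, ...) on one line, values as JSON. arm_command: Moves the arm, as the interface text tells. Its arguments: {"type":"object","properties":{"targets":{"type":"array"}},"required":["targets"]}

```bash
mkdir -p pics; ls; python3 - <<'E'
from station import bot
import cv2,pickle
o=bot.get_obs();print(o)
for n in("scene","top"):
    c=bot.camera(n);pickle.dump(c,open(n+'.pkl','wb'))
    cv2.imwrite(f'pics/{n}0.png',cv2.resize(c['img'],(800,600),interpolation=cv2.INTER_CUBIC));print(n,c['mtx'],c['k1'],c['R'],c['t'])
E
```

```text
pics
{'t': 0.0, 'joint_pos': array([ 5.69928499e+01,  2.18414288e+01,  7.43850837e+01,  1.18821838e-03,
        8.38585576e+01, -1.23369266e+01]), 'dq': array([-0.00244363,  0.00850167,  0.04861988, -0.01498542, -0.05832548,
        0.10069794]), 'effort': array([ 5.39725806e-04, -4.48442674e+01, -2.31285793e+01, -5.75484910e-05,
        4.57747039e-03, -2.56284108e-05]), 'position': array([0.19400729, 0.51437   , 0.2557057 ]), 'tcp_rot': array([[-9.35626677e-01,  3.52990140e-01, -8.26101000e-04],
       [ 3.52990946e-01,  9.35625924e-01, -1.23388513e-03],
       [ 3.37372226e-04, -1.44606202e-03, -9.99998898e-01]]), 'contact_force': array([-0.44070274, -0.60881998, -0.32624176]), 'ft_torque': array([-0.02544457, -0.00072659, -0.02750514]), 'finger_gap': 0.08527305478059766}
scene [[413.9510726    0.         280.81438872]
 [  0.         413.9510726  205.71726108]
 [  0.           0.           1.        ]] -0.011988921063722107 [[-0.53829048  0.84271041  0.00908429]
 [ 0.53442348  0.3496639  -0.7694977 ]
 [-0.65164017 -0.40935843 -0.63858498]] [ 0.27065022 -0.23605447  1.54449283]
top [[380.01940961   0.         286.95456422]
 [  0.         380.01940961 213.02382684]
 [  0.           0.           1.        ]] -0.09152894122571957 [[ 2.87856910e-02 -9.99585384e-01  6.65914813e-04]
 [-9.95658448e-01 -2.87315869e-02 -8.85367172e-02]
 [ 8.85191413e-02  1.88556687e-03 -9.96072691e-01]] [-0.00359937  0.52405757  1.34269559]
```

View pics/scene0.png

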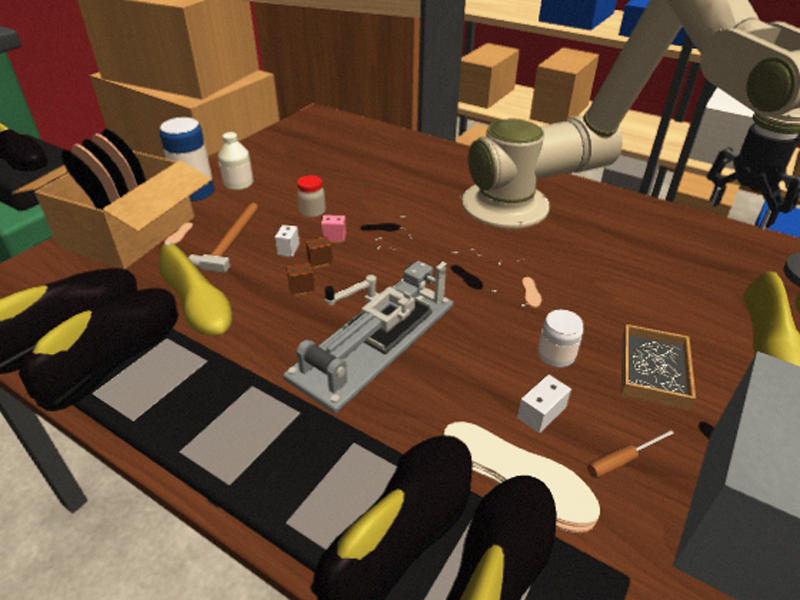

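View pics/top0.png

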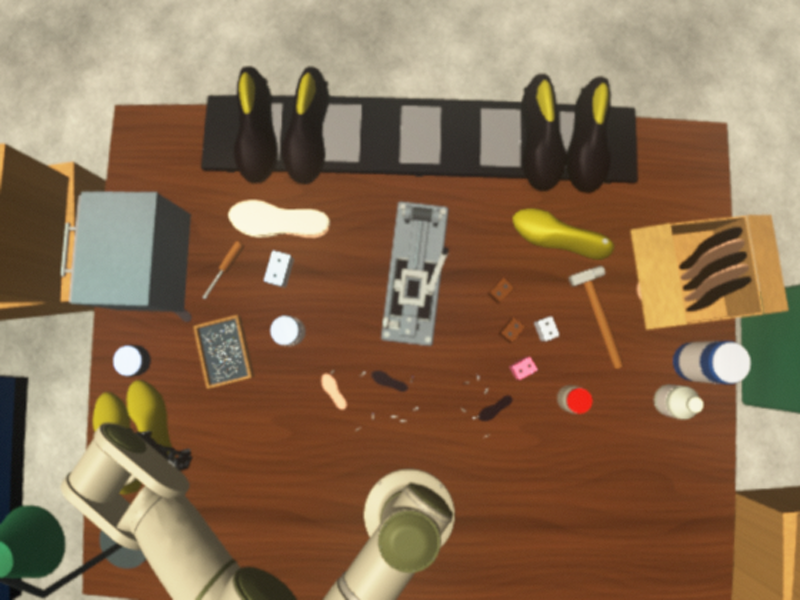

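Candidates for the small die: white blocks at scene (287,240)/top (546,328) and at scene (545,402)/top (277,268), the latter the larger one and so the wide die. The look-alikes are brown at top (500,290) and (512,330) and pink at top (523,368). I choose the white one at top (546,328), and next take close crops of it and the press.

```bash
python3 - <<'E'
import cv2,pickle
def crop(n,x0,y0,w,h,s,out):
    im=pickle.load(open(n+'.pkl','rb'))['img'][y0:y0+h,x0:x0+w]
    im=cv2.resize(im,None,fx=s,fy=s,interpolation=cv2.INTER_CUBIC)
    for x in range(-(-x0//10)*10,x0+w,10):
        cv2.line(im,(int((x-x0+.5)*s),0),(int((x-x0+.5)*s),6),(0,255,255),1)
        if x%20==0: cv2.putText(im,str(x),(int((x-x0+.5)*s)-10,18),0,.4,(0,255,255))
    for y in range(-(-y0//10)*10,y0+h,10):
        cv2.line(im,(0,int((y-y0+.5)*s)),(6,int((y-y0+.5)*s)),(0,255,255),1)
        if y%20==0: cv2.putText(im,str(y),(8,int((y-y0+.5)*s)+4),0,.4,(0,255,255))
    cv2.imwrite(out,im)
crop('scene',186,145,140,145,4.1,'pics/s1.png')
crop('top',260,135,140,115,5.2,'pics/t1.png')
E
```

```text
(no output)
```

View pics/s1.png

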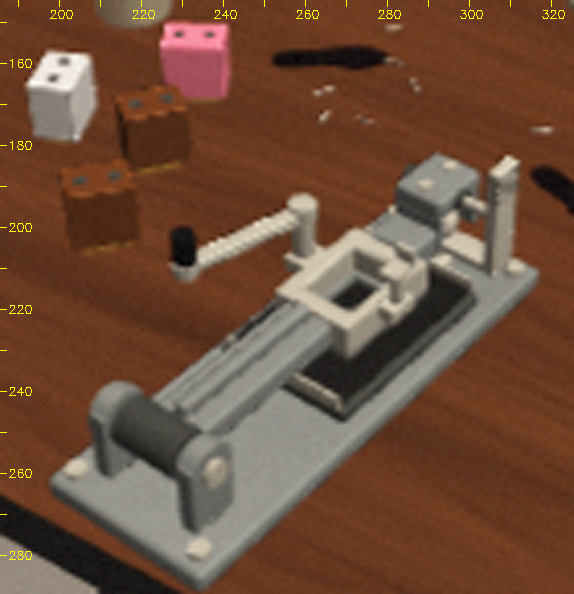

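View pics/t1.png

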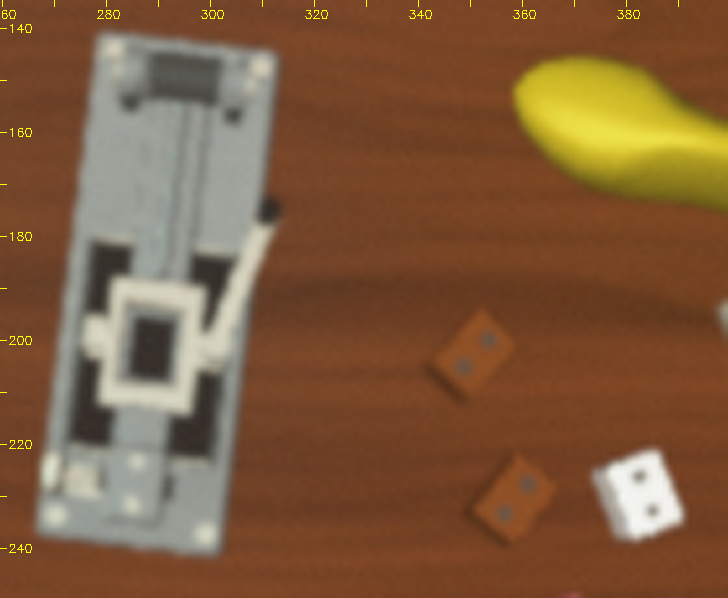

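The crops show the white die with two holes at top (383.7,229.5) and scene (199.5,161.5). The press frame, knob, tab and base corners are all readable in both views. I now fit the poses.

```bash
cat > h.py <<'E'
import numpy as np,cv2
from scipy.optimize import least_squares
def proj(c,X):
    p=np.atleast_2d(X)@c['R'].T+c['t'];s=p[:,:2]/p[:,2:]
    s=s*(1+c['k1']*(s**2).sum(1,keepdims=True))
    return s@c['mtx'][:2,:2].T+c['mtx'][:2,2]
def rays(c,px):
    u=(np.atleast_2d(px)-c['mtx'][:2,2])/c['mtx'][0,0];s=u.copy()
    for _ in range(9): s=u/(1+c['k1']*(s**2).sum(1,keepdims=True))
    return -c['R'].T@c['t'],np.c_[s,np.ones(len(s))]@c['R']
def atz(c,px,z):
    o,d=rays(c,px);return o+d*((z-o[2])/d[:,2:])
def tri(obs): # [(cam,px)]
    f=lambda X:np.concatenate([(proj(c,X)[0]-p) for c,p in obs])
    r=least_squares(f,[.5,0,.1]);return r.x,r.fun
def rz(a): return np.array([[np.cos(a),-np.sin(a),0],[np.sin(a),np.cos(a),0],[0,0,1]])
def draw(c,X,out,box,s):
    x0,y0,w,h=box;im=cv2.resize(c['img'][y0:y0+h,x0:x0+w],None,fx=s,fy=s,interpolation=cv2.INTER_CUBIC)
    for p in proj(c,X):cv2.circle(im,tuple(int(v) for v in ((p-[x0,y0]+.5)*s)),2,(0,0,255),-1)
    cv2.imwrite(out,im)
E
python3 - <<'E'
from h import *
import pickle
T=pickle.load(open('top.pkl','rb'));S=pickle.load(open('scene.pkl','rb'))
# q: x,y,yaw,lever,base rear end x,base top z
def pts(q):
    x,y,a,l,bx,bz=q
    k=[.095+.092*np.cos(-.35-0),0,0]
    piv=np.array([.095,-.042,0]); ang=-.35+l
    kn=piv+[.092*np.cos(ang),.092*np.sin(ang),.1275]
    P=np.array([[.138,.031,.066],[.138,-.031,.066],[.052,-.031,.066],[.052,.031,.066],[0,.053,.127],kn,
     [bx-.36,.065,bz],[bx-.36,-.065,bz],[bx,-.065,bz],[bx,.065,bz]])
    return P@rz(a).T+[x,y,0]
t=np.array([[281.5,188],[300,189.5],[297,214],[279,212.5],[269.5,225],[311.5,175],[266.5,237],[302,241],[312.5,144.5],[279,141]])
s=np.array([[253,215],[273,201.5],[np.nan]*2,[np.nan]*2,[309,184],[230,201.5],[316,211],[np.nan]*2,[198,262.5],[234,287]])
s[0]=np.nan;s[1]=np.nan
def f(q):
    P=pts(q);r=np.r_[(proj(T,P)-t).ravel(),(proj(S,P)-s).ravel()];return r[~np.isnan(r)]
r=least_squares(f,[.45,0,0,.2,.31,.015],loss='soft_l1')
print('press',r.x[:2],np.degrees(r.x[2]),'lever',r.x[3],r.x[4:]);P=pts(r.x)
print(np.c_[proj(T,P)-t,proj(S,P)-s].round(1));print(P[4:6])
# die
def d(q,): 
    c=np.array([[.025,.018,.058],[.025,-.018,.058],[-.025,-.018,.058],[-.025,.018,.058],[0,0,.058]])
    return c@rz(q[2]).T+[q[0],q[1],0]
td=np.array([[377,225],[386,221],[391,234],[381,238.5],[383.7,229.5]])
g=lambda q:np.r_[(proj(T,d(q))-td).ravel(),proj(S,d(q))[4]-[199.5,161.5]]
r2=least_squares(g,[.5,-.25,0.3]);print('die',r2.x[:2],np.degrees(r2.x[2]),r2.fun.round(1))
pickle.dump((r.x,r2.x),open('fit.pkl','wb'))
a=r.x[2];print('pocket',P[:4].mean(0),'tcp yaw y-axis')
D=np.vstack([d(r2.x)[:4],d(r2.x)[:4]-[0,0,.05]])
A=cv2.resize(T['img'][135:250,260:400],None,fx=4,fy=4,interpolation=cv2.INTER_CUBIC)
draw(T,np.vstack([P,D]),'pics/a.png',(262,135,138,115),3);draw(S,np.vstack([P,D]),'pics/b.png',(186,145,140,145),2.9)
a,b=cv2.imread('pics/a.png'),cv2.imread('pics/b.png');h=max(a.shape[0],b.shape[0])
pad=lambda i:cv2.copyMakeBorder(i,0,h-i.shape[0],0,0,cv2.BORDER_CONSTANT)
cv2.imwrite('pics/fit.png',np.hstack([pad(a),pad(b)])[:, :800])
E
```

```text
press [0.46769446 0.01390919] -4.8741348245507865 lever 0.10095585766226176 [0.32091418 0.01156071]
[[-0.  -0.1  nan  nan]
 [-0.9  0.4  nan  nan]
 [-0.6  0.2  nan  nan]
 [-0.3 -0.3  nan  nan]
 [ 0.4  0.3 -1.1  0.4]
 [-0.3 -0.2 -0.1 -0.5]
 [ 0.2  0.5  0.8  0.1]
 [ 0.5  0.6  nan  nan]
 [ 0.7  0.  -1.5  0.1]
 [-0.7 -0.4  0.1  0.2]]
[[ 0.47219771  0.06671753  0.127     ]
 [ 0.64569481 -0.06618056  0.1275    ]]
die [ 0.47253044 -0.3300829 ] 21.58816251088444 [-0.5 -0.4 -0.   0.1  0.   0.4  0.6 -0.5  0.1  0.   0.3 -0.3]
pocket [0.56235091 0.00583731 0.066     ] tcp yaw y-axis
```

View pics/fit.png

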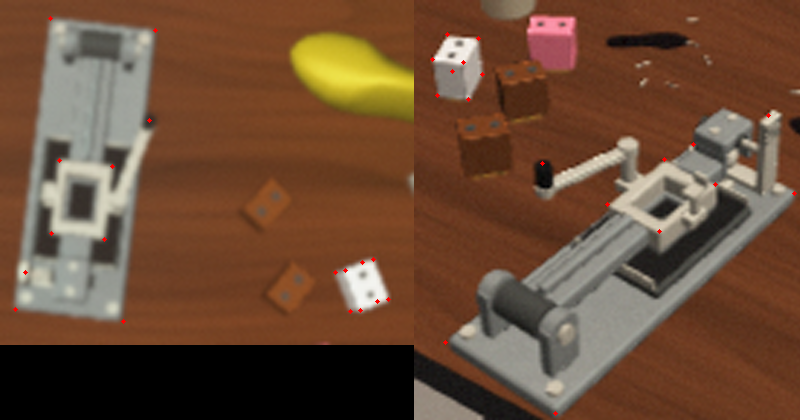

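The fit matches in both views (the red dots lie on the corners). The die's top sits at top crop (362,285), with its long axis at 21.6°. I move above it.

arm_command(targets=[0, 27.85, -84.5, 0, -47.7, 0, 27.85, -84.5, 0, -47.7, 0, 27.85, -84.5, 0, -47.7, 0, 27.85, -84.5, 0, -47.7, 0, 27.85, -84.5, 0, -47.7, 0, 27.85, -84.5, 0, -47.7, 0, 27.85, -84.5, 0, -47.7, 0, 27.85, -84.5, 0, -47.7])

```text
t: 1.1
position: [0.3506, 0.0377, 0.2561]
tcp_rot: [[-0.368, 0.93, -0.001], [0.93, 0.368, -0.0], [0.0, -0.001, -1.0]]
contact_force: [0.7, -0.2, 0.1]
finger_gap: 0.0858
```

arm_command(targets=[0, 12.2, -36.8, 0, 0, 0, 12.2, -36.8, 0, 0, 0, 12.2, -36.8, 0, 0, 0, 12.2, -36.8, 0, 0, 0, 12.2, -36.8, 0, 0, 0, 12.2, -36.8, -12.5, 0, 0, 12.2, -36.8, -12.5, 0, 0, 12.2, -36.8, -12.5, 0])

```text
t: 2.1
position: [0.4719, -0.3308, 0.1279]
tcp_rot: [[-0.367, 0.93, -0.005], [0.93, 0.367, 0.004], [0.005, -0.003, -1.0]]
contact_force: [0.4, 0.2, 0.3]
finger_gap: 0.0854
```

```bash
python3 - <<'E'
from h import *
from station import bot
o=bot.get_obs();print(o['position'],o['tcp_rot'].round(3),o['contact_force'])
S=bot.camera('scene');T=bot.camera('top')
f=lambda i,b,s:cv2.resize(i['img'][b[1]:b[1]+b[3],b[0]:b[0]+b[2]],None,fx=s,fy=s,interpolation=cv2.INTER_CUBIC)
cv2.imwrite('pics/g1.png',np.hstack([f(S,(140,90,100,100),4),f(T,(330,180,100,100),4)]))
E
```

```text
[ 0.47190823 -0.33076561  0.12785795] [[-0.367  0.93  -0.005]
 [ 0.93   0.367  0.004]
 [ 0.005 -0.003 -1.   ]] [0.35540833 0.22251964 0.323572  ]
```

View pics/g1.png

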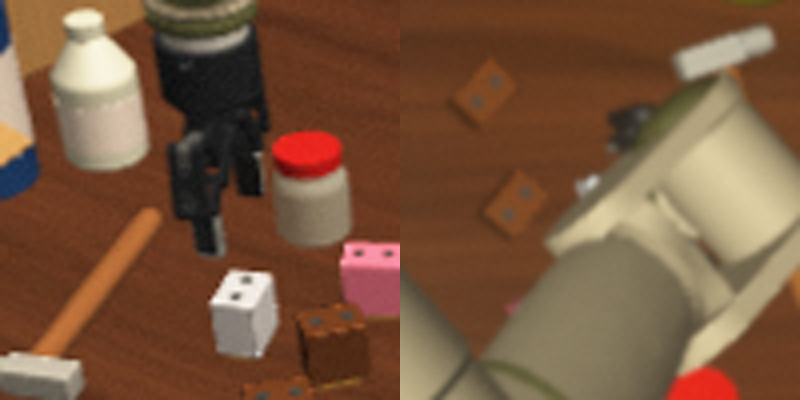

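The gripper hangs straight above the white die (scene crop at 245,285; fingertips at 208,250 and 255,190). I descend and grip.

arm_command(targets=[0, 0.06, 0.07, -3.5, 0, 0, 0.06, 0.07, -6.7, 0, 0, 0.06, 0.07, -6.7, 0, 255, 0.06, 0.07, -6.7, 0, 255, 0.06, 0.07, -6.7, 0, 255, 0.06, 0.07, -6.7, 0, 255, 0.06, 0.07, -6.7, 0, 255, 0.06, 0.07, -6.7, 0])

```text
t: 3.2
position: [0.4736, -0.3301, 0.0649]
tcp_rot: [[-0.368, 0.93, -0.0], [0.93, 0.368, -0.0], [0.0, -0.0, -1.0]]
contact_force: [-0.7, 1.4, 8.6]
finger_gap: 0.0486
```

arm_command(targets=[255, 0, 0, 0, 0, 255, 0, 0, 3, 0, 255, 0, 0, 8, 0, 255, 0, 0, 14, 0, 255, 0, 0, 14, 0])

```text
t: 3.82
position: [0.4747, -0.3311, 0.2097]
tcp_rot: [[-0.368, 0.93, 0.006], [0.93, 0.368, -0.007], [-0.009, 0.003, -1.0]]
contact_force: [0.0, 0.1, -3.1]
finger_gap: 0.0486
```

```bash
python3 - <<'E'
from h import *
from station import bot
o=bot.get_obs();print(o['position'],o['tcp_rot'].round(4),o['contact_force'],o['finger_gap'])
S=bot.camera('scene')
b=(120,60,120,110)
cv2.imwrite('pics/g2.png',cv2.resize(S['img'][b[1]:b[1]+b[3],b[0]:b[0]+b[2]],None,fx=5,fy=5,interpolation=cv2.INTER_CUBIC))
E
```

```text
[ 0.47469733 -0.33111326  0.20971057] [[-0.368   0.9298  0.0061]
 [ 0.9298  0.3681 -0.0072]
 [-0.0089  0.0031 -1.    ]] [ 0.04450719  0.10282977 -3.12166422] 0.048596212706989446
```

View pics/g2.png

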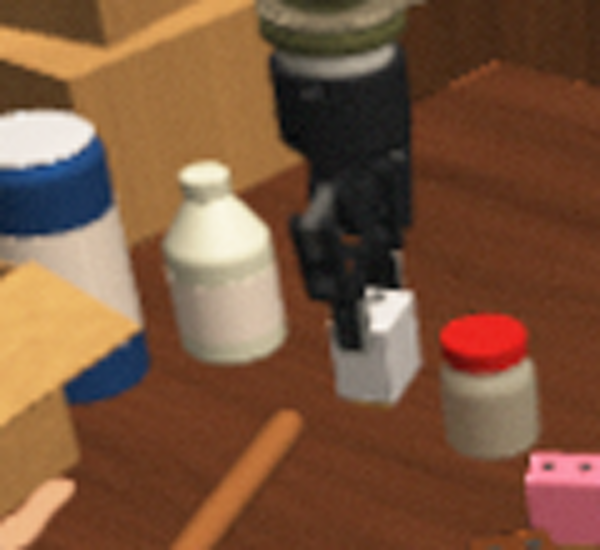

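The die is held upright and square. It sits slightly low in the fingers, so the seated TCP height becomes about 0.101. I carry it over the pocket.

arm_command(targets=[255, 8.8, 33.7, 0, -26.5, 255, 8.8, 33.7, 0, -26.5, 255, 8.8, 33.7, 0, -26.5, 255, 8.8, 33.7, 0, -26.5, 255, 8.8, 33.7, 0, -26.5, 255, 8.8, 33.7, 0, -26.5, 255, 8.8, 33.7, 0, -26.5, 255, 8.8, 33.7, -5.5, -26.5])

```text
t: 4.88
position: [0.5631, 0.0064, 0.1525]
tcp_rot: [[0.085, 0.996, 0.007], [0.996, -0.085, -0.005], [-0.004, 0.007, -1.0]]
contact_force: [1.4, 0.1, -3.1]
finger_gap: 0.0487
```

arm_command(targets=[255, 0, 0, 0, 0, 255, 0, 0, 0, 0])

```text
t: 5.12
position: [0.5636, 0.0056, 0.1536]
tcp_rot: [[0.086, 0.996, 0.008], [0.996, -0.086, -0.005], [-0.005, 0.008, -1.0]]
contact_force: [0.2, 0.8, -2.1]
finger_gap: 0.0482
```

```bash
python3 - <<'E'
from h import *
import pickle
from station import bot
o=bot.get_obs();p=o['position'];R=o['tcp_rot'];print(o['t'],p,R.round(4),o['contact_force'],o['finger_gap'])
print('yaw',np.degrees(np.arctan2(R[1,1],R[0,1])))
S=bot.camera('scene');T=bot.camera('top');pickle.dump((S,T,o),open('p3.pkl','wb'))
# predicted die corners
top=p[2]-.007
D=np.array([[sx*.025,sy*.018,z] for sx in(1,-1) for sy in(1,-1) for z in(top,top-.05)])@rz(np.arctan2(R[1,1],R[0,1])).T+[p[0],p[1],0]
draw(S,D,'pics/a.png',(205,110,125,130),4.5);draw(T,D,'pics/b.png',(255,160,80,80),3)
a,b=cv2.imread('pics/a.png'),cv2.imread('pics/b.png')
b=cv2.copyMakeBorder(b,0,a.shape[0]-b.shape[0],0,0,cv2.BORDER_CONSTANT)
cv2.imwrite('pics/p3.png',np.hstack([a,b])[:600,:800])
E
```

```text
5.125 [0.56361653 0.00559322 0.15357124] [[ 0.0858  0.9963  0.0075]
 [ 0.9963 -0.0858 -0.0053]
 [-0.0047  0.008  -1.    ]] [ 0.1726074   0.83826458 -2.05796809] 0.048162772040447194
yaw -4.921003152095181
```

View pics/p3.png

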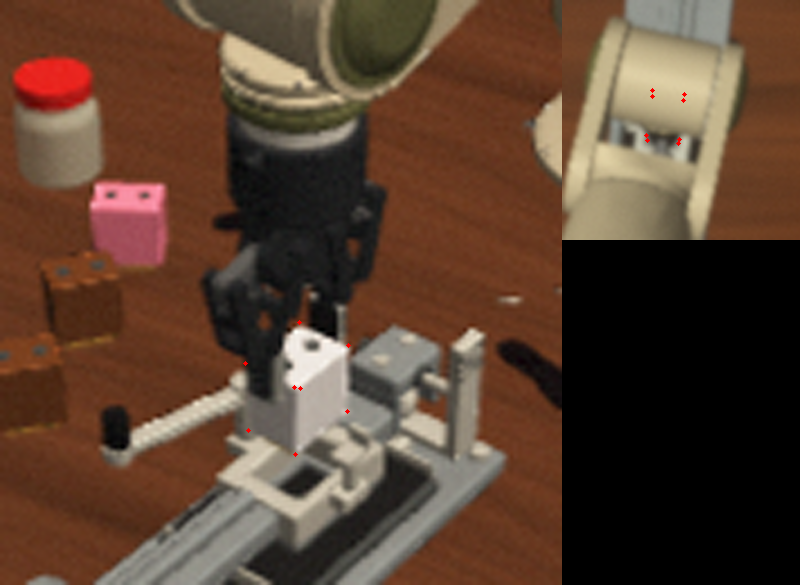

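The die hangs just above the pocket, and the predicted corners match within about 1 px. I check the pocket's rim in this same view before lowering.

```bash
python3 - <<'E'
from h import *
import pickle
S,T,o=pickle.load(open('p3.pkl','rb'));q,_=pickle.load(open('fit.pkl','rb'))
W=lambda P:np.array(P)@rz(q[2]).T+[q[0],q[1],0]
rim=W([[.138,.031,.066],[.138,-.031,.066],[.1245,.0225,.066],[.1245,-.0225,.066]])
print('rim hinge+y, hinge-y, mouth hinge+y, hinge-y\n',((proj(S,rim)-[205,110]+.5)*4.5).round(0))
J=np.array([(proj(S,rim[0]+d)-proj(S,rim[0]))[0]*4.5 for d in np.eye(3)*.001]);print('px(crop)/mm',J.round(2))
b=(240,190,50,45);s=12
im=cv2.resize(S['img'][b[1]:b[1]+b[3],b[0]:b[0]+b[2]],None,fx=s,fy=s,interpolation=cv2.INTER_CUBIC)
for p in proj(S,rim):cv2.circle(im,tuple(int(v) for v in (p-[b[0],b[1]]+.5)*s),3,(0,0,255),-1)
cv2.imwrite('pics/p4.png',im)
E
```

```text
rim hinge+y, hinge-y, mouth hinge+y, hinge-y
 [[296. 517.]
 [215. 475.]
 [299. 499.]
 [240. 469.]]
px(crop)/mm [[-0.95  0.96]
 [ 1.42  0.63]
 [-0.01 -1.26]]
```

View pics/p4.png

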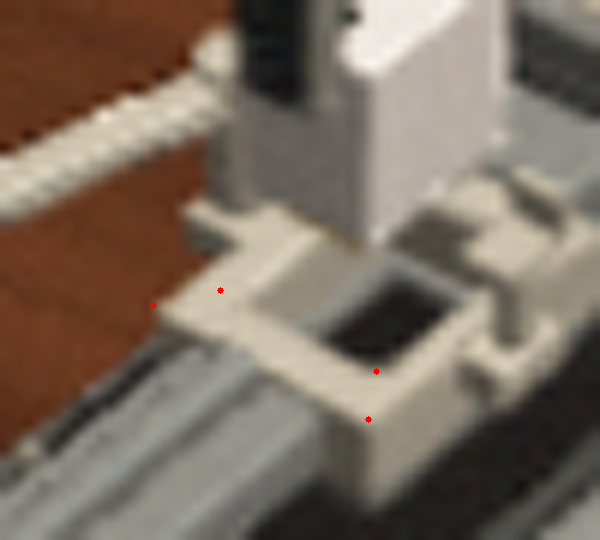

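The rim agrees within about 1 mm. I lower in stages.

arm_command(targets=[255, -0.1, 0, -1, 0, 255, -0.1, 0, -2, 0, 255, -0.1, 0, -2.6, 0, 255, -0.1, 0, -3, 0, 255, -0.1, 0, -3.4, 0, 255, -0.1, 0, -3.7, 0, 255, -0.1, 0, -3.7, 0])

```text
t: 6.1
position: [0.5628, 0.0058, 0.1171]
tcp_rot: [[0.086, 0.996, 0.009], [0.996, -0.086, -0.006], [-0.005, 0.009, -1.0]]
contact_force: [0.4, -0.8, -3.6]
finger_gap: 0.0484
```

arm_command(targets=[255, 0, 0, -0.5, 0, 255, 0, 0, -1, 0, 255, 0, 0, -1.3, 0, 255, 0, 0, -1.6, 0, 255, 0, 0, -1.9, 0, 255, 0, 0, -2.0, 0, 255, 0, 0, -2.0, 0])

```text
t: 6.98
position: [0.5629, 0.0057, 0.1008]
tcp_rot: [[0.085, 0.996, 0.011], [0.996, -0.085, -0.007], [-0.006, 0.012, -1.0]]
contact_force: [-9.9, -0.1, 32.2]
finger_gap: 0.0481
```

The die bottomed at TCP 0.1008, just as predicted. I release and lift.

arm_command(targets=[255, 0, 0, 0, 0, 0, 0, 0, 0, 0, 0, 0, 0, 0, 0, 0, 0, 0, 0, 0, 0, 0, 0, 4, 0, 0, 0, 0, 9, 0, 0, -5, 10, 12, 0, 0, -10, 20, 12, 0])

```text
t: 7.98
position: [0.5078, 0.1162, 0.2132]
tcp_rot: [[0.087, 0.996, 0.014], [0.996, -0.087, -0.006], [-0.005, 0.014, -1.0]]
contact_force: [0.1, 0.2, -0.8]
finger_gap: 0.0855
```

```bash
python3 - <<'E'
from h import *
import pickle
from station import bot
o=bot.get_obs();print(o['t'],o['position'],o['contact_force'])
S=bot.camera('scene');T=bot.camera('top');pickle.dump((S,T,o),open('p5.pkl','wb'))
q,_=pickle.load(open('fit.pkl','rb'))
D=np.array([[.095+sx*.025,sy*.018,z] for sx in(1,-1) for sy in(1,-1) for z in(.094,)])@rz(q[2]).T+[q[0],q[1],0]
kn=np.array([.095+.092*np.cos(-.35+q[3]),-.042+.092*np.sin(-.35+q[3]),.1275])@rz(q[2]).T+[q[0],q[1],0]
D=np.vstack([D,kn])
draw(S,D,'pics/a.png',(215,160,110,110),4.5);draw(T,D,'pics/b.png',(262,165,60,80),5)
a,b=cv2.imread('pics/a.png'),cv2.imread('pics/b.png')
b=cv2.copyMakeBorder(b,0,a.shape[0]-b.shape[0],0,0,cv2.BORDER_CONSTANT)
cv2.imwrite('pics/p5.png',np.hstack([a,b])[:600,:800])
E
```

```text
7.975 [0.50781244 0.11622018 0.21322048] [ 0.10175291  0.18092521 -0.81549636]
```

View pics/p5.png

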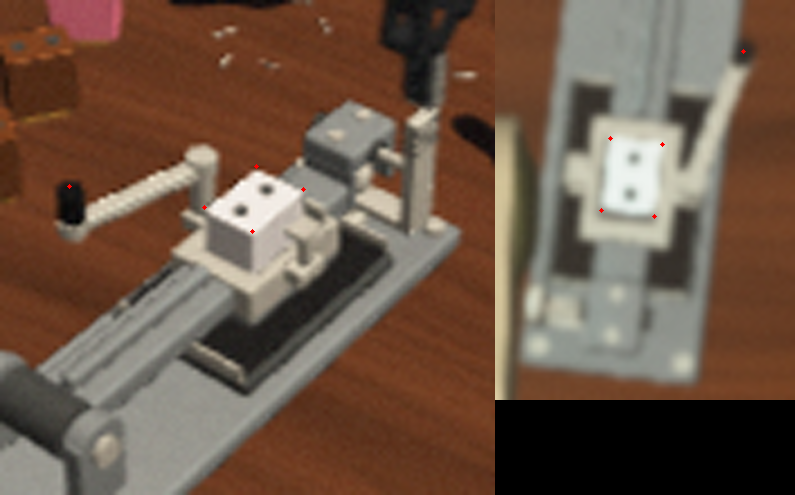

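The die is seated: its top lies on the predicted corners in both views, with the knob at crop (742,52). I go to the knob, jaws across the lever.

arm_command(targets=[0, 13.8, -18.2, 0, -104.3, 0, 13.8, -18.2, 0, -104.3, 0, 13.8, -18.2, 0, -104.3, 0, 13.8, -18.2, 0, -104.3, 0, 13.8, -18.2, 0, -104.3, 0, 13.8, -18.2, 0, -104.3, 0, 13.8, -18.2, 0, -104.3, 0, 13.8, -18.2, 0, -104.3])

```text
t: 9.07
position: [0.6437, -0.0631, 0.2125]
tcp_rot: [[1.0, -0.021, -0.006], [-0.021, -1.0, -0.012], [-0.005, 0.012, -1.0]]
contact_force: [-0.2, -0.1, 0.1]
finger_gap: 0.0855
```

```bash
python3 - <<'E'
from station import bot
import numpy as np
o=bot.get_obs();R=o['tcp_rot'];print(o['position'],np.degrees(np.arctan2(R[1,1],R[0,1])))
E
```

```text
[ 0.64370596 -0.06306221  0.21250327] -91.20067135368602
```

arm_command(targets=[0, 0.2, -0.3, 0, -18, 0, 0.2, -0.3, -3, -18, 0, 0.2, -0.3, -8.1, -18, 0, 0.2, -0.3, -8.1, -18, 255, 0.2, -0.3, -8.1, -18, 255, 0.2, -0.3, -8.1, -18, 255, 0.2, -0.3, -8.1, -18, 255, 0.2, -0.3, -8.1, -18])

```text
t: 10.07
position: [0.646, -0.0661, 0.1323]
tcp_rot: [[0.944, -0.329, -0.008], [-0.329, -0.944, -0.01], [-0.004, 0.012, -1.0]]
contact_force: [-0.6, 0.4, 6.6]
finger_gap: 0.0137
```

arm_command(targets=[255, 0, 0, 0, 0, 255, 0, 0, 0, 0])

```text
t: 10.32
position: [0.6459, -0.0661, 0.1325]
tcp_rot: [[0.944, -0.329, -0.008], [-0.329, -0.944, -0.01], [-0.004, 0.012, -1.0]]
contact_force: [-1.0, 0.9, 3.2]
finger_gap: 0.0139
```

```bash
cat > arc.py <<'E'
import sys,numpy as np
from station import bot
p=bot.get_obs()['position'];c=np.array([.5588,-.0360]);v=p[:2]-c
t0=np.arctan2(v[1],v[0]);print(p,np.degrees(t0),np.hypot(*v))
for a in np.arange(1,9)*float(sys.argv[1]):
    t=t0+np.radians(a);d=c+.092*np.array([np.cos(t),np.sin(t)])-p[:2];print(a,(d*100).round(2))
E
python3 arc.py 7
```

```text
[ 0.64591169 -0.06608025  0.13249738] -19.05013970444917 0.09215892700765392
7.0 [0.29 1.09]
14.0 [0.45 2.2 ]
21.0 [0.48 3.32]
28.0 [0.38 4.44]
35.0 [0.13 5.54]
42.0 [-0.24  6.6 ]
49.0 [-0.74  7.6 ]
56.0 [-1.36  8.54]
```

arm_command(targets=[255, 0.29, 1.09, 0, 7, 255, 0.45, 2.2, 0, 14, 255, 0.48, 3.32, 0, 21, 255, 0.38, 4.44, 0, 28, 255, 0.13, 5.54, 0, 35, 255, -0.24, 6.6, 0, 42, 255, -0.74, 7.6, 0, 49, 255, -1.36, 8.54, 0, 56])

```text
t: 11.32
position: [0.6335, 0.0201, 0.1326]
tcp_rot: [[0.798, 0.602, 0.008], [0.602, -0.798, -0.011], [-0.001, 0.013, -1.0]]
contact_force: [5.2, 2.0, -1.2]
finger_gap: 0.0137
```

```bash
python3 arc.py 7
```

```text
[0.63346634 0.02013579 0.13262509] 36.93664559444429 0.09341461053996503
7.0 [-0.84  0.77]
14.0 [-1.67  1.53]
21.0 [-2.58  2.18]
28.0 [-3.57  2.72]
35.0 [-4.61  3.13]
42.0 [-5.7   3.42]
49.0 [-6.81  3.56]
56.0 [-7.94  3.57]
```

arm_command(targets=[255, -0.84, 0.77, 0, 7, 255, -1.67, 1.53, 0, 14, 255, -2.58, 2.18, 0, 21, 255, -3.57, 2.72, 0, 28, 255, -4.61, 3.13, 0, 35, 255, -5.7, 3.42, 0, 42, 255, -6.81, 3.56, 0, 48, 255, -7.3, 3.56, 0, 48])

```text
t: 12.32
position: [0.566, 0.057, 0.1333]
tcp_rot: [[0.085, 0.996, 0.03], [0.996, -0.085, 0.001], [0.004, 0.03, -1.0]]
contact_force: [41.2, 12.4, -21.5]
finger_gap: 0.0138
```

arm_command(targets=[255, -0.4, 0, 0, 0, 255, -0.4, 0, 0, 0])

```text
t: 12.58
position: [0.5663, 0.0572, 0.1331]
tcp_rot: [[0.085, 0.996, 0.041], [0.996, -0.086, 0.002], [0.005, 0.041, -0.999]]
contact_force: [24.7, 3.0, -16.5]
finger_gap: 0.0136
```

```bash
python3 arc.py 0 | head -1; python3 -c "
from station import bot
o=bot.get_obs();print(o['contact_force'],o['finger_gap'])"
```

```text
[0.56631573 0.05716685 0.13310987] 85.38796317846405 0.09346950636513211
[ 24.73435948   2.99041002 -16.48969567] 0.013585357211065583
```

The lever is at its stop (85.4° measured, 85.1° expected, with 25 N reaction). I release it and lift clear, turning towards the tab.

arm_command(targets=[255, 0, 0, 0, 0, 0, 0, 0, 0, 0, 0, 0, 0, 0, 0, 0, 0, 0, 0, 0, 0, 0, 0, 4, 0, 0, 0, 0, 9, 0, 0, -9.4, 1, 9, 90, 0, -9.4, 1, 9, 90])

```text
t: 13.58
position: [0.4701, 0.0675, 0.2237]
tcp_rot: [[-0.292, 0.956, 0.038], [0.957, 0.291, 0.017], [0.005, 0.041, -0.999]]
contact_force: [-0.3, -0.4, -0.2]
finger_gap: 0.0853
```

arm_command(targets=[0, -7, 0.8, 0, 80, 0, -7, 0.8, 0, 80, 0, -7, 0.8, 0, 80, 0, -7, 0.8, 0, 80, 0, -7, 0.8, 0, 80, 0, -7, 0.8, 0, 80, 0, -7, 0.8, 0, 80, 0, -7, 0.8, 0, 80])

```text
t: 14.58
position: [0.4, 0.0755, 0.2239]
tcp_rot: [[-0.992, -0.125, -0.01], [-0.125, 0.991, 0.04], [0.005, 0.041, -0.999]]
contact_force: [-0.2, 0.2, -0.1]
finger_gap: 0.0855
```

```bash
python3 - <<'E'
from h import *
import pickle
from station import bot
o=bot.get_obs();R=o['tcp_rot'];print(o['t'],o['position'],np.degrees(np.arctan2(R[1,1],R[0,1])),o['contact_force'])
S=bot.camera('scene');T=bot.camera('top')
q,_=pickle.load(open('fit.pkl','rb'))
D=np.array([[.095,-.042+.092,.1275],[0,.053,.127],[0,.053,.103]])@rz(q[2]).T+[q[0],q[1],0]
draw(S,D,'pics/a.png',(215,130,110,110),5);draw(T,D,'pics/b.png',(262,165,60,80),4)
a,b=cv2.imread('pics/a.png'),cv2.imread('pics/b.png')
b=cv2.copyMakeBorder(b,0,a.shape[0]-b.shape[0],0,0,cv2.BORDER_CONSTANT)
cv2.imwrite('pics/p6.png',np.hstack([a,b])[:600,:800])
E
```

```text
14.575 [0.39995583 0.07552429 0.22389313] 97.16791365983205 [-0.22255957  0.19823313 -0.08467164]
```

View pics/p6.png

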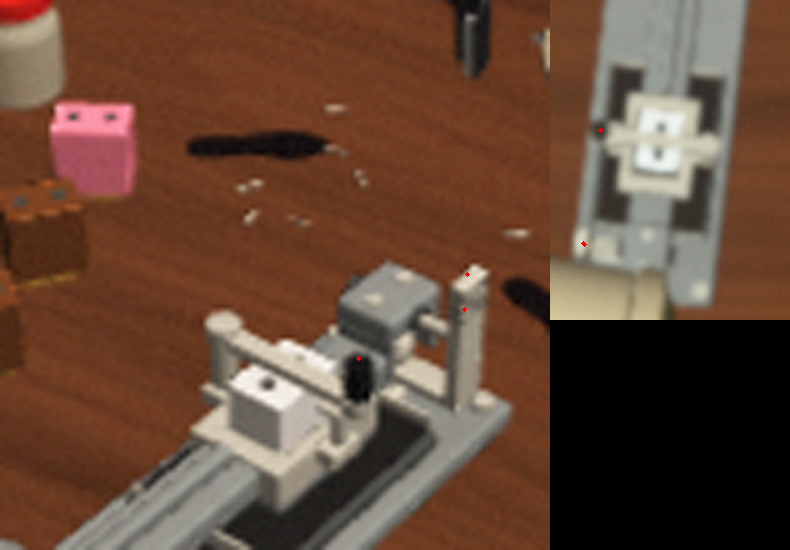

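The lever lies square across the die, with the knob at (358,375) on its prediction, and the tab is at (470,272). I go over the tab, descend and grip.

arm_command(targets=[0, 7.2, -0.75, 0, -12, 0, 7.2, -0.75, 0, -12, 0, 7.2, -0.75, -2, -12, 0, 7.2, -0.75, -5, -12, 0, 7.2, -0.75, -8, -12, 0, 7.2, -0.75, -10, -12, 0, 7.2, -0.75, -10, -12, 0, 7.2, -0.75, -10, -12])

```text
t: 15.68
position: [0.4722, 0.0681, 0.1247]
tcp_rot: [[-0.996, 0.088, 0.0], [0.088, 0.995, 0.041], [0.004, 0.041, -0.999]]
contact_force: [0.3, 0.1, 0.7]
finger_gap: 0.0856
```

arm_command(targets=[255, 0, 0, 0, 0, 255, 0, 0, 0, 0, 255, 0, 0, 0, 0, 255, 0, 0, 0, 0, 255, 0, 0, 0, 0, 255, 0, 0, 0, 0])

```text
t: 16.42
position: [0.4722, 0.0682, 0.125]
tcp_rot: [[-0.996, 0.088, 0.0], [0.087, 0.995, 0.041], [0.003, 0.041, -0.999]]
contact_force: [-1.5, 2.4, 6.2]
finger_gap: 0.0089
```

arm_command(targets=[255, 0.04, 0.5, 0, 0, 255, 0.08, 1.0, 0, 0, 255, 0.12, 1.5, 0, 0, 255, 0.14, 1.7, 0, 0, 255, 0.14, 1.7, 0, 0])

```text
t: 17.05
position: [0.4737, 0.084, 0.125]
tcp_rot: [[-0.996, 0.087, 0.0], [0.087, 0.996, 0.038], [0.003, 0.038, -0.999]]
contact_force: [-2.0, -9.0, 4.1]
finger_gap: 0.009
```

Latch is out about 16 mm with a 9 N spring reaction. I lift along the hinge arc.

arm_command(targets=[255, 0.15, 0.1, 0.7, 0, 255, 0.39, 0.07, 1.67, 0, 255, 0.63, 0.05, 2.5, 0, 255, 0.88, 0.03, 3.3, 0, 255, 1.17, 0, 4.1, 0, 255, 1.46, -0.02, 4.9, 0, 255, 1.46, -0.02, 4.9, 0])

```text
t: 17.92
position: [0.4873, 0.0824, 0.1729]
tcp_rot: [[-0.996, 0.087, -0.004], [0.087, 0.996, 0.034], [0.007, 0.034, -0.999]]
contact_force: [-1.7, -9.5, -6.7]
finger_gap: 0.0092
```

arm_command(targets=[255, 0.35, 0.08, 0.8, 0, 255, 0.7, 0.05, 1.6, 0, 255, 1.1, 0, 2.4, 0, 255, 1.5, -0.03, 3.2, 0, 255, 1.95, -0.07, 4.0, 0, 255, 2.4, -0.1, 4.85, 0, 255, 2.4, -0.1, 4.85, 0, 255, 2.4, -0.1, 4.85, 0])

```text
t: 18.92
position: [0.5103, 0.0799, 0.2197]
tcp_rot: [[-0.996, 0.088, -0.009], [0.087, 0.996, 0.031], [0.012, 0.03, -0.999]]
contact_force: [-2.4, -9.1, -6.6]
finger_gap: 0.0089
```

```bash
python3 - <<'E'
from h import *
import pickle
from station import bot
o=bot.get_obs();print(o['t'],o['position'],o['contact_force'],o['ft_torque'],o['finger_gap'],abs(o['dq']).max())
S=bot.camera('scene');T=bot.camera('top')
q,_=pickle.load(open('fit.pkl','rb'));th=.365
def lift(P):
    P=np.array(P,float)-[.28,0,.062];c,s=np.cos(th),np.sin(th)
    # nose (x<0) rises
    return (np.c_[c*P[:,0]+s*P[:,2],P[:,1],-s*P[:,0]+c*P[:,2]]+[.28,0,.062])@rz(q[2]).T+[q[0],q[1],0]
D=lift([[.095,.05,.1275],[0,.069,.127],[.138,.031,.066],[.12,.018,.094],[.12,-.018,.094]])
print((proj(S,D)).round(1))
draw(S,D,'pics/a.png',(190,90,140,200),3)
draw(T,D,'pics/b.png',(255,135,90,110),4)
a,b=cv2.imread('pics/a.png'),cv2.imread('pics/b.png')
b=cv2.copyMakeBorder(b,0,a.shape[0]-b.shape[0],0,0,cv2.BORDER_CONSTANT)
cv2.imwrite('pics/p7.png',np.hstack([a,b])[:600,:800])
E
```

```text
18.925 [0.51034322 0.07991637 0.21973711] [-2.3648114  -9.14101953 -6.59243995] [-2.18030695  0.61559664 -0.04474411] 0.00889941457757469 0.18678961412053324
[[277.8 188.7]
 [305.7 163.9]
 [267.4 212.1]
 [264.9 198.8]
 [254.  193.4]]
```

View pics/p7.png

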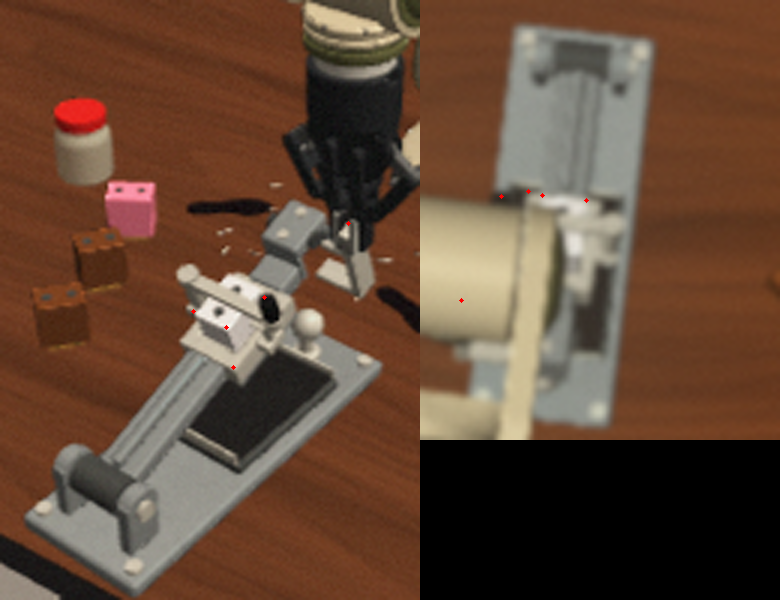

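The arm is raised off the ball (ball visible at (308,325)) with the die under the shut lever, matching the 0.365 rad overlay. I hold briefly, then hand in.

arm_command(targets=[255, 0.02, 0.1, 0.15, 0, 255, 0.02, 0.1, 0.15, 0, 255, 0.02, 0.1, 0.15, 0, 255, 0.02, 0.1, 0.15, 0, 255, 0.02, 0.1, 0.15, 0, 255, 0.02, 0.1, 0.15, 0, 255, 0.02, 0.1, 0.15, 0, 255, 0.02, 0.1, 0.15, 0])

```text
t: 20.02
position: [0.5102, 0.0794, 0.2196]
tcp_rot: [[-0.996, 0.089, -0.012], [0.088, 0.996, 0.027], [0.015, 0.026, -1.0]]
contact_force: [0.8, -8.9, -7.5]
finger_gap: 0.009
```

```bash
python3 - <<'E'
from station import bot
o=bot.get_obs();print(o['t'],o['position'],o['contact_force'],o['finger_gap'],abs(o['dq']).max())
print(bot.sign_off())
E
```

```text
20.025 [0.5102339  0.0793851  0.21962584] [ 0.7905551  -8.94525556 -7.52499078] 0.009003157627239489 0.12433101938833543
the job is handed in; nothing more can be done
None
```

The job is handed in at 20 s of the 72 s allowed. The small die is in the pocket under the shut lever, and the arm is held raised by its latch tab.

- **Die:** I set the smaller white die brass face down. It bottomed at the height I had predicted, and its top matched the seated position in both cameras.
- **Lever:** I swung it to its stop at 85.4° in the bench frame, against 85.1° expected. It pushed back with 25 N there, after a brief 41 N peak at the wrist while I drove it against the stop. The 40 N limit is on the arm or the gripper's body pressing on something; this was the fingers gripping the knob. The picture shows the lever square across the die.
- **Latch and lift:** I pulled the tab out about 16 mm against 9 N, then lifted along the hinge's arc. The last picture shows the arm well off the ball, with the die still under the lever.
- **Final hold:** The nose is about 98 mm up, worked out from the tool height rather than measured directly. The tab is still gripped, the load on the tool is steady at 7 to 8 N and joint speeds are about 0.1°/s.

No check failed, and I touched nothing else on the bench. The tool ended tilted about 1.7°, picked up while pushing against the lever stop.

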